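# Free a stone sample from a clamp of unknown thread and load it on the stage

### The arm

A 6-joint arm with a two-finger parallel gripper is mounted at the origin on the work surface. World frame = base frame: x ahead of the robot, y to its left, z up, the work surface at z = 0. Lengths are in m, angles in rad, forces in N, time in s.
With the tool pointing down it reaches from about 0.25 to 0.775 m from the base axis. Payload 4 kg.
Tool frame: the origin (TCP) lies at the very end of the fingers, on their centre line; the grasp point (between the pads) lies grasp_offset behind it (grasp_offset is the distance from the TCP to the grasp point, in m); z points along the fingers, y is the direction in which the jaws open and shut (so a half turn about z gives the same grasp; the last joint's range is limited). The gripper opens to 85 mm and grips with 20 to 120 N. Pads are 22 mm wide; open, the fingers measure 114 mm over their backs; the gripper's body (76 mm by 85 mm) begins 54 mm behind the grasp point. The pads swing forward as they close: fully open they stand 13 mm farther back than shut.
Start: joints at [1.125, 0.087, 1.371, -0, 1.684, -0.103], TCP at [0.185, 0.518, 0.231] pointing down, gripper open.
Joint ranges: [-3.1, 3.1], [-0.76, 2.03], [0.27, 2.55], [-1.08, 4.22], [0.17, 2.65], [-2.57, 2.57]. Speed limits (rad/s): [2.79, 2.79, 3.14, 3.14, 3.14, 3.14].

### API

Orientations are given as a unit quaternion [w, x, y, z].
In Python, from bench import goto, line_to, move_j, grip, wait, inverse_kinematics, get_image, IKError, hand_in, outline_of, get_clock, get_q, get_qvel, get_joint_efforts, get_tool_pos, get_orientation, get_force, get_torque, get_gripper_width, grasp_offset gives the robot as it stands. Calls block until the motion is done:
- goto(position, orientation): joint-space move of the TCP to a pose.
- line_to(position, attitude=None, v=0.15): straight line of the TCP; attitude=None keeps the orientation; v is the mean speed in m/s.
- move_j(angles): joint-space move.
- grip(opening, effort=None): finger opening in m; effort is the grip in N (None keeps the last); returns when the fingers have stopped.
- wait(seconds).
- inverse_kinematics(position, orientation): joint angles nearest the present ones, or None.
- get_image(name): name is "scene" or "top" or "wrist"; returns a dict with "image" (400x640x3 uint8, red, green, blue), "mtx" (3x3 intrinsics, pixels), "R" (3x3) and "t" (3): a world point X has camera coordinates R X + t; the wrist camera has in their place "T_tool_cam" (4x4, takes a point from camera to tool coordinates, whose origin is the TCP and whose axes are the flange's). Camera axes: x right, y down, z forward; pixel columns grow to the right and rows downward; lengths in m; the calibration is good to about 2 mm. A picture is of the moment at which its call begins: read the wrist's pose just before it. There is no depth.
A pose or a line that the arm cannot do raises IKError and nothing moves.
- hand_in(): hands the job in, once; it reports no verdict.
Trained networks look in a picture, given as the dict that the camera call returned (one of the last four; its "shot" number tells which), for a name from the list of things; names that differ only in an ending like _2 or _b are one class to them, and where a whole thing is asked for, a point or a joint stands for the part that bears it (a point fixed in the world has none). Each returns a list of dicts, best first, with "p" (0 to 1); they miss things now and then, are a little off and sometimes report something else, mostly with a low value. They report only what shows in the picture. A call takes as long as a camera call.
- outline_of(thing, picture): "pixels" (400x640 bool, what is visible of it) and "point" ([column, row] in pixels, amid what is visible of it).
Readings, each from a call of its own:
- get_clock(): time.
- get_q(): joint angles.
- get_qvel(): joint speeds.
- get_joint_efforts(): joint torques, N m.
- get_tool_pos(): TCP position.
- get_orientation(): TCP orientation.
- get_force(): force on the tool from outside, world axes, zero at the start.
- get_torque(): the same for the moment, N m.
- get_gripper_width(): finger opening in m.
Only numpy, scipy, OpenCV 4.12 (cv2) and the standard library are available. Lean on these libraries where they do the work, as an engineer would, in place of code of your own. Each camera call takes 0.05 s, during which the arm holds its last target. There are 200 camera calls.

### The job

The stone sample is locked in the bench clamp, and nobody remembers whether the clamp's handle has a normal or a reverse thread: try it both ways and turn it the way that gives until both jaws stand well clear of the sample's base plate. Then lift the sample out and set it down gently on the black loading stage, flat between the two rails and centred over the round window. Leave the brush beside the clamp and the jar and the dish by the stage where they are.

Things in the scene. Friction and masses are not known exactly. Their poses are not given: they have to be found in the camera images.
- clamp: The fixed clamp: a dark steel base plate 110 x 276 x 12 mm (its x, y, z) bolted to the bench; origin at the centre of its underside. The sample sits on the plate, its centre over the point y = -50 mm, between two steel jaws that part along y. At y = +85 mm stands a white gear housing, 96 x 96 mm, top 52 mm above the bench, with the T-handle on it. Place and yaw vary.
- handle (a joint): Turn of the clamp's T-handle about its vertical axis, rad, positive anticlockwise from above; about 0 (within 0.15) and tight at the start. Which way loosens differs from run to run and is not marked. The wrong way comes up hard after 0.15 to 0.45 rad of play (over 1 N m within about 0.1 rad more, the jaws do not move); the loosening way turns on with a light, even drag under 0.3 N m, up to 1.5 rad from 0, and stays where it is left.
- handle_grip (a point): The middle of the handle's black grip bar, on the turning axis, 82 mm above the bench. The bar is 74 mm long (along this point's x, which turns with the handle), 16 mm wide (y) and 36 mm high, from 58 to 94 mm above the bench, clear above the housing (top 52 mm) but for a round boss 28 mm across under its middle.
- jaw_out (a joint): How far the jaw farther from the handle has backed off, m; 0 closed. Both jaws move alike, only after about 0.4 rad of handle turn from 0 in the loosening direction (slack): about 4 mm at 0.6 rad, 8 mm at 0.8 rad, 11 mm at 1 rad, 13 mm at 1.2 rad, 14.5 mm at 1.4 rad. Closed, each jaw's lip reaches 7 mm over an end of the sample's base plate, so that it cannot be lifted.
- jaw_in (a joint): The same for the jaw next to the handle.
- sample_center (a point): Centre of the sample, half-way up its 54 mm (27 mm above its underside); z up. An aluminium base plate 50 x 90 x 10 mm (its x, y, z) with a grey stone block 30 x 60 x 44 mm (x, y, z) fixed on its middle; about 0.35 kg. Grip the stone across its 30 mm (x). In the clamp its axes are those of the clamp, its underside 12 mm above the bench; the jaws hold the ends of its 90 mm, their tops 39 mm above the bench.
- stage_top (a point): Centre of the loading stage's top face, 30 mm above the bench, where the round window (48 mm across, flush) lies. The stage is a fixed black plate 170 x 130 mm (its x, y). Two steel rails run along its x, 8 mm high, their inner faces 29 mm either side of this point: the sample's 50 mm width goes between them, so its long side lies along the stage's x (either way round). Place and yaw vary.
- brush: A brush lying beside the clamp; leave it. Origin at the centre of its underside.
- jar: A clear jar 75 mm high behind the stage; leave it. Origin at the centre of its underside.
- dish: A low clear dish 18 mm high in front of the stage; leave it. Origin at the centre of its underside.

How it is judged:
On the way:
1. both jaws backed off at least 8.5 mm, the sample still in the clamp (value of joint each of jaw_out, jaw_in above 0.0085 m and distance of sample_center from where it was at the start of the episode below 0.015 m), for 0.2 s.
At the end, for the whole second after the job is handed in: The sample lies flat (within 0.08 rad, underside within 3 mm of the stage's top) and still on the loading stage between the rails: its centre within 15 mm of the window's centre along the rails and 7 mm across, its long side along the rails within 0.15 rad (x of sample_center in the frame of stage_top between -0.015 and 0.015 m and y of sample_center in the frame of stage_top between -0.007 and 0.007 m and z of sample_center in the frame of stage_top between 0.024 and 0.03 m and angle between sample_center's own z axis and vertical below 0.08 rad and angle between the y axis of sample_center and the x axis of stage_top, either way round below 0.15 rad and linear speed of sample below 0.01 m/s); the robot touches nothing.
It fails at once if the brush, the jar or the dish moved more than 40 mm (distance of any of brush, jar, dish from where it was at the start of the episode above 0.04 m).
It fails at once if the sample set down hard: more than 60 N between sample and stage (contact force between sample and stage above 60 N).
It also fails if it takes over 54 s, if anything falls off the work surface, if the arm or the gripper's body presses on something with over 40 N, if the wrist force passes 120 N, or if a joint passes its speed limit or range.

## Working session

There is one attempt and no reset: what is moved stays moved. The work goes in short steps, each a Python script; the robot and the scene stay as the last script left them, time stands still between calls to the robot, and variables do not carry over. Pictures are saved under pics/ and viewed, about 8 in all and at most 12, crops included, and the job is handed in when it is done.

```bash
mkdir -p pics; ls
python3 - <<'E'
from bench import *
import cv2, numpy as np, pickle
print(get_clock(), get_tool_pos(), get_orientation(), grasp_offset if not callable(grasp_offset) else grasp_offset(), get_gripper_width())
out={}
for c in ["top","scene"]:
    p=get_image(c); cv2.imwrite(f"pics/{c}0.png",p["image"][:,:,::-1]); out[c]=p
    print(c,p["mtx"].tolist(),p["R"].tolist(),p["t"].tolist())
    for n in ["clamp","handle","handle_grip","sample_center","stage_top","brush","jar","dish","jaw_out","jaw_in"]:
        try:
            r=outline_of(n,p)
            print(n,[(round(d["p"],2),np.round(d["point"]).tolist(),int(d["pixels"].sum())) for d in r[:2]])
            out[c,n]=r
        except Exception as e: print(n,repr(e))
pickle.dump(out,open("o.pkl","wb"))
E
```

```text
pics
0.0 [0.18464414 0.51755255 0.23012438] [-3.04618217e-04  1.70552623e-01  9.85347949e-01 -1.06257944e-03] 0.0187 0.08517556159717872
top [[404.03080609794716, 0.0, 310.06468443865214], [0.0, 404.03080609794716, 202.83806080421198], [0.0, 0.0, 1.0]] [[0.0027229028654509077, -0.9999814876540436, 0.005441520852776979], [-0.9966141551320393, -0.0031608163938159502, -0.08215981396142517], [0.08217549263884416, -0.005199383514463267, -0.9966043120620306]] [0.017743887045527162, 0.5317887350428455, 0.8694612142968432]
clamp [(0.67, [382.0, 192.0], 5260)]
handle [(0.26, [388.0, 188.0], 330)]
handle_grip [(0.92, [354.0, 194.0], 390)]
sample_center [(0.59, [414.0, 181.0], 715)]
stage_top [(0.96, [259.0, 209.0], 4706)]
brush [(0.61, [376.0, 138.0], 1178), (0.43, [412.0, 184.0], 770)]
jar [(0.9, [285.0, 149.0], 638), (0.73, [355.0, 196.0], 390)]
dish [(0.87, [225.0, 268.0], 1033)]
jaw_out [(0.7, [436.0, 176.0], 294)]
jaw_in [(0.79, [389.0, 190.0], 327)]
scene [[409.497445792119, 0.0, 317.19529735667606], [0.0, 409.497445792119, 205.639390800998], [0.0, 0.0, 1.0]] [[0.8813159132036948, 0.47247154087141907, -0.0072735273784054], [0.292912016783312, -0.5583271150000121, -0.7761915891580481], [-0.3707894436979971, 0.6819394956463146, -0.6304551631319864]] [-0.4526477366363878, -0.09059925218363472, 1.0085226563256013]
clamp [(0.95, [301.0, 298.0], 8689), (0.51, [303.0, 285.0], 381)]
handle [(0.72, [313.0, 231.0], 921)]
handle_grip [(0.81, [312.0, 233.0], 889)]
sample_center [(0.97, [289.0, 313.0], 1546), (0.4, [303.0, 299.0], 8837)]
stage_top [(0.68, [349.0, 194.0], 3405)]
brush [(0.78, [366.0, 314.0], 2070)]
jar [(0.86, [397.0, 218.0], 1176)]
dish [(0.85, [312.0, 163.0], 483)]
jaw_out [(0.58, [278.0, 344.0], 855)]
jaw_in [(0.79, [305.0, 288.0], 377)]
```

Run:
```python
import cv2
im=cv2.imread("pics/top0.png"); cv2.imwrite("pics/top0c.png",cv2.resize(im[100:300,190:470],None,fx=2.8,fy=2.8,interpolation=cv2.INTER_CUBIC))
```

```text
(no output)
```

View pics/top0c.png

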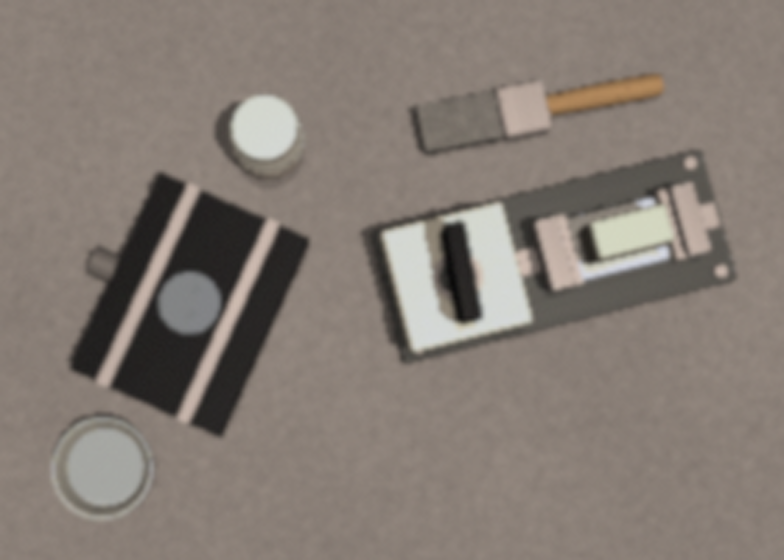

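View pics/scene0.png

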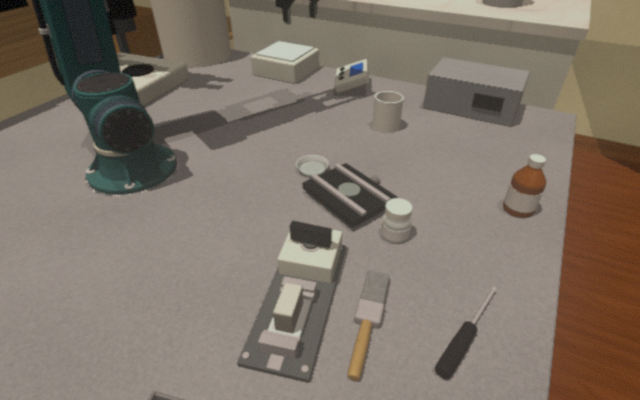

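The top picture shows the clamp, with its handle at crop (462,272) and the stone at (632,232). The stage window is at (190,302) and the brush lies parallel beyond the clamp. The jar (265,130) and dish (102,468) are close to the stage corners. The outlines match, so I'll project them to world positions.

```bash
cat > h.py <<'E'
import numpy as np, cv2
from scipy.spatial.transform import Rotation as Rot
from bench import *
def ray(p,uv,z,R=None,t=None):
    R=p["R"] if R is None else R; t=p["t"] if t is None else t
    R=np.array(R);t=np.array(t);uv=np.atleast_2d(np.array(uv,float))
    d=np.c_[uv,np.ones(len(uv))]@np.linalg.inv(np.array(p["mtx"])).T@R
    c=-R.T@t
    return c+d*((z-c[2])/d[:,2])[:,None]
def toolR():
    w,x,y,z=get_orientation(); return Rot.from_quat([x,y,z,w]).as_matrix()
def wrist():
    Rt=toolR();pt=np.array(get_tool_pos());p=get_image("wrist")
    T=np.array(p["T_tool_cam"]);Rc=Rt@T[:3,:3];c=pt+Rt@T[:3,3]
    p["R"]=Rc.T;p["t"]=-Rc.T@c
    return p
def rect(mask,p,z):
    """min-area rectangle of the largest blob, projected to the plane z: centre, long-axis yaw, sizes"""
    cs=max(cv2.findContours(mask.astype(np.uint8),0,1)[0],key=cv2.contourArea)[:,0]
    w=ray(p,cs,z)[:,:2]
    (c,s,a)=cv2.minAreaRect((w*1000).astype(np.float32))
    a=np.radians(a)+(0 if s[0]>=s[1] else np.pi/2)
    return np.array(c)/1000,(a+np.pi/2)%np.pi-np.pi/2,sorted(s)[::-1]
def down(yaw):
    """tool down, jaw direction (tool y) at yaw in the world"""
    y=np.array([np.cos(yaw),np.sin(yaw),0]);z=np.array([0,0,-1.]);x=np.cross(y,z)
    q=Rot.from_matrix(np.c_[x,y,z]).as_quat(); return [q[3],q[0],q[1],q[2]]
def best(pos,yaw,lim=2.4):
    """orientation of the two half turns with the smaller wrist-joint move"""
    c=[]
    for k in (0,np.pi):
        j=inverse_kinematics(list(pos),down(yaw+k))
        if j is not None: c.append((abs(j[5]),k,np.round(j,2)))
    return sorted(c,key=lambda e:e[0])
E
python3 - <<'E'
from h import *
import pickle
o=pickle.load(open("o.pkl","rb"));p=o["top"]
cr=lambda a:np.array(a)/2.8+[190,100]-0.3
C=ray(p,cr([(363,228),(700,150),(736,275),(405,360)]),.012)[:,:2]
S=ray(p,cr([(158,172),(308,240),(222,435),(72,368)]),.03)[:,:2]
for n,Q in(("clamp",C),("stage",S)):
    print(n,np.round(Q,3).tolist(),"c",Q.mean(0).round(4),"sides",np.round(np.linalg.norm(Q-np.roll(Q,-1,0),axis=1),3),"yaws",np.round([np.arctan2(*(Q[(i+1)%4]-Q[i])[::-1]) for i in range(4)],3))
print("window",ray(p,cr([(190,302)]),.03))
for n,z in(("handle_grip",.094),("sample_center",.066),("stage_top",.03),("clamp",.012)):
    for c in("top","scene"):
        print(n,c,rect(o[c,n][0]["pixels"],o[c],z))
for n in("jar","dish","brush"): print(n,ray(p,[o["top",n][0]["point"]],.01).round(3))
c=C.mean(0);u=(C[0]+C[3]-C[1]-C[2]);u/=np.linalg.norm(u)
print("axis",np.arctan2(u[1],u[0]),"handle",c+.085*u,"sample",c-.05*u)
E
```

```text
clamp [[0.581, -0.001], [0.646, -0.273], [0.545, -0.299], [0.476, -0.035]] c [ 0.562  -0.1522] sides [0.279 0.105 0.273 0.111] yaws [-1.338 -2.886  1.824  0.307]
stage [[0.623, 0.16], [0.569, 0.042], [0.418, 0.108], [0.469, 0.225]] c [0.5196 0.1338] sides [0.13  0.165 0.128 0.167] yaws [-1.995  2.733  1.157 -0.395]
window [[0.52036515 0.13390225 0.03      ]]
handle_grip top (array([ 0.53858905, -0.0683264 ]), np.float64(0.23713139214909962), [73.54207611083984, 27.6572265625])
handle_grip scene (array([ 0.54929553, -0.09214073]), np.float64(0.16929157450280474), [80.630859375, 57.56840896606445])
sample_center top (array([ 0.56819812, -0.19629085]), np.float64(-1.3491193916095812), [73.1898193359375, 45.803672790527344])
sample_center scene (array([ 0.58833295, -0.21518271]), np.float64(-1.3443968912723276), [88.69596862792969, 52.7802734375])
stage_top top (array([0.52440063, 0.14212538]), np.float64(-0.42172447494533394), [171.2745819091797, 150.24020385742188])
stage_top scene (array([0.52416382, 0.1355374 ]), np.float64(-0.42333808424981356), [192.66384887695312, 160.93551635742188])
clamp top (array([ 0.56091595, -0.15468541]), np.float64(-1.3142935169954808), [276.7960205078125, 111.1405029296875])
clamp scene (array([ 0.55531122, -0.13449144]), np.float64(-1.2804193562864339), [330.8354187011719, 120.69856262207031])
jar [[0.654 0.077 0.01 ]]
dish [[0.387 0.207 0.01 ]]
brush [[ 0.681 -0.129  0.01 ]]
axis 1.8136104491140357 handle [ 0.54152134 -0.06966869] sample [ 0.57398008 -0.20070849]
```

Run:
```python
from h import *
pos=[.5415,-.0697,.2]
b=best(pos,1.81);print(b)
goto(pos,down(1.81+b[0][1]));print(get_clock(),get_q())
p=wrist();cv2.imwrite("pics/w1.png",p["image"][:,:,::-1])
for n,z in(("handle_grip",.094),("sample_center",.066),("clamp",.012)):
    r=outline_of(n,p)
    if r: print(n,round(r[0]["p"],2),np.round(r[0]["point"]),rect(r[0]["pixels"],p,z),ray(p,[r[0]["point"]],z).round(4))
print("F",get_force(),get_torque())
import pickle;pickle.dump(p,open("w1.pkl","wb"))
```

```text
[(np.float64(1.0997241955150479), 3.141592653589793, array([-0.23,  0.09,  1.43, -0.  ,  1.62,  1.1 ])), (np.float64(2.0418684580747453), 0, array([-0.23,  0.09,  1.43, -0.  ,  1.62, -2.04]))]
3.5417 [-2.30444346e-01  8.62225265e-02  1.43344721e+00  3.33021583e-04
  1.62176939e+00  1.09964012e+00]
handle_grip 0.93 [324. 189.] (array([ 0.54436011, -0.07145853]), np.float64(0.24093480230465314), [78.04350280761719, 24.598529815673828]) [[ 0.55   -0.0682  0.094 ]]
sample_center 0.86 [464. 178.] (array([ 0.58167542, -0.19069446]), np.float64(-1.3298597102117506), [78.97334289550781, 49.286800384521484]) [[ 0.5815 -0.1907  0.066 ]]
clamp 0.86 [377. 169.] (array([ 0.55249756, -0.15582474]), np.float64(-1.320029849470214), [276.7867126464844, 131.7679443359375]) [[ 0.5613 -0.1247  0.012 ]]
F [-0.57875395 -0.37910825 -0.5782144 ] [ 0.03195162  0.03177474 -0.04368782]
```

View pics/w1.png

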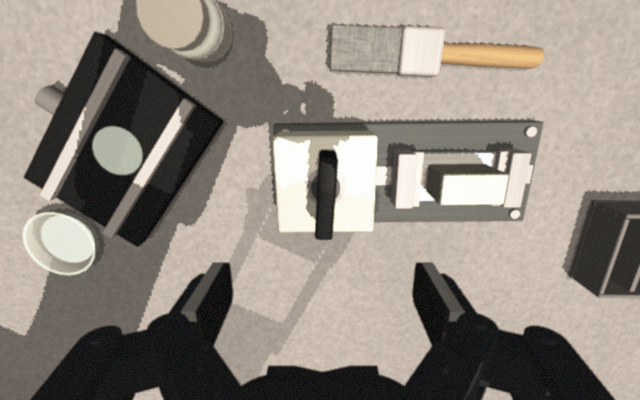

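The wrist picture shows the bar between (328,150) and (325,238), parallel to the clamp's short side. The stone's top spans about (440–507, 177–205), the clamp corners are at (273,122), (543,121) and (528,222), and the window is at (118,150).

Run:
```python
from h import *
import pickle
p=pickle.load(open("w1.pkl","rb"))
print("cam",(-p["R"].T@p["t"]).round(3))
f=lambda n,uv,z:print(n,ray(p,uv,z)[:,:2].round(4).tolist(),ray(p,uv,z)[:,:2].mean(0).round(4))
f("clamp",[(273,122),(543,121),(528,222)],.012)
f("housing top",[(275,136),(376,136),(376,232),(278,232)],.052)
f("bar ends",[(328,151),(325,238)],.094)
f("stone",[(440,177),(507,177),(505,205),(442,204)],.066)
f("stage",[(98,33),(223,123),(140,245),(25,178)],.03)
f("window",[(118,150)],.03)
im=p["image"][110:260,260:560,::-1];cv2.imwrite("pics/w1c.png",cv2.resize(im,None,fx=2.6,fy=2.6,interpolation=cv2.INTER_CUBIC))
```

```text
cam [ 0.623 -0.049  0.343]
clamp [[0.5825, -0.0074], [0.6489, -0.2734], [0.543, -0.3077]] [ 0.5915 -0.1962]
housing top [[0.5757, -0.0165], [0.5976, -0.1054], [0.5063, -0.1332], [0.4828, -0.0377]] [ 0.5406 -0.0732]
bar ends [[0.5811, -0.0639], [0.5072, -0.0799]] [ 0.5442 -0.0719]
stone [[0.5776, -0.1692], [0.592, -0.2278], [0.5667, -0.2373], [0.5537, -0.1802]] [ 0.5725 -0.2036]
stage [[0.6232, 0.155], [0.5723, 0.0369], [0.4209, 0.1069], [0.4699, 0.225]] [0.5216 0.131 ]
window [[0.5216, 0.1341]] [0.5216 0.1341]
```

View pics/w1c.png

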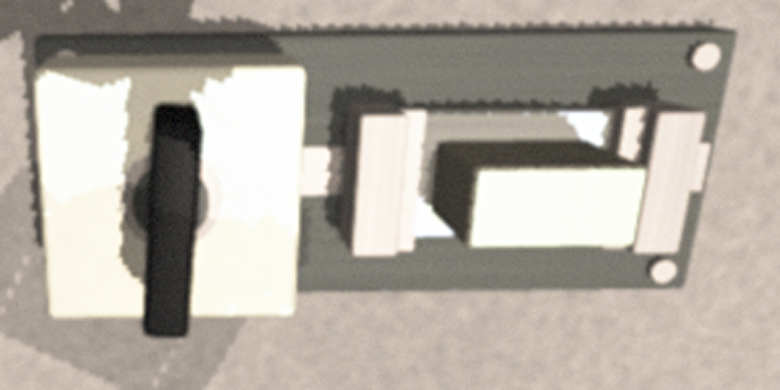

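```bash
cat >> h.py <<'E'
def yaw():
    r=toolR();return np.arctan2(r[1,1],r[0,1])
E
python3 - <<'E'
from h import *
x,y=.542,-.0715
q0=down(1.79+np.pi)
grip(.05)
goto([x,y,.13],q0)
line_to([x,y,.063],v=.08)
print("F",get_force().round(2),get_torque().round(3))
grip(0.0,35)
print(get_clock(),"w",get_gripper_width(),"F",np.round(get_force(),2),np.round(get_torque(),3),get_tool_pos(),yaw())
E
```

```text
F [-1.2   0.77  0.55] [ 0.045  0.034 -0.001]
5.9833 w 0.01526664874128384 F [-0.93 -0.23  3.18] [0.082 0.212 0.08 ] [ 0.54221022 -0.07150555  0.06371845] -1.351253163368271
```

Run:
```python
from h import *
y0=yaw();q=np.array(get_q());base=q.copy();tz0=get_torque()[2]
for s in (+1,-1):
    for i in range(1,13):
        q=base.copy();q[5]+=s*.06*i;move_j(q.tolist())
        T=get_torque()[2]-tz0
        print(s,i,"yaw %.3f Tz %.2f F %s w %.4f t %.2f"%(yaw()-y0,T,np.round(get_force(),1),get_gripper_width(),get_clock()))
        if abs(T)>.6: break
    if abs(T)<=.6: print("gives",s);break
    move_j(base.tolist())
```

```text
1 1 yaw -0.059 Tz -0.13 F [-0.7 -0.4  1. ] w 0.0155 t 6.23
1 2 yaw -0.118 Tz -0.16 F [-0.1 -0.2  0.3] w 0.0153 t 6.48
1 3 yaw -0.178 Tz -0.11 F [ 0.4 -1.7  1.5] w 0.0153 t 6.73
1 4 yaw -0.238 Tz -0.13 F [-0.2 -3.5 -0.1] w 0.0155 t 6.98
1 5 yaw -0.296 Tz 0.43 F [ 0.3 -4.5  0.1] w 0.0156 t 7.23
1 6 yaw -0.355 Tz 1.33 F [ 1.7 -5.5 -0.7] w 0.0153 t 7.48
-1 1 yaw 0.058 Tz 0.05 F [ 0.  -2.6  0.5] w 0.0156 t 8.17
-1 2 yaw 0.118 Tz 0.06 F [ 0.7 -2.5  0.8] w 0.0152 t 8.42
-1 3 yaw 0.178 Tz -0.00 F [ 0.4 -1.   0.5] w 0.0156 t 8.67
-1 4 yaw 0.238 Tz 0.03 F [-0.8  2.   1.7] w 0.0158 t 8.92
-1 5 yaw 0.298 Tz 0.05 F [-0.5  2.   2.5] w 0.0153 t 9.17
-1 6 yaw 0.358 Tz -0.02 F [-1.8  3.9  2.2] w 0.0153 t 9.42
-1 7 yaw 0.417 Tz 0.01 F [-2.5  5.8  3.2] w 0.0154 t 9.67
-1 8 yaw 0.477 Tz 0.00 F [-1.3  5.4  3.2] w 0.0155 t 9.92
-1 9 yaw 0.537 Tz -0.02 F [-3.5  4.7  2.5] w 0.0154 t 10.17
-1 10 yaw 0.597 Tz -0.04 F [-3.7  5.4  4.4] w 0.0151 t 10.42
-1 11 yaw 0.657 Tz -0.06 F [-3.6  6.2  3.8] w 0.0156 t 10.67
-1 12 yaw 0.717 Tz -0.02 F [-3.1  5.7  3.7] w 0.0152 t 10.92
gives -1
```

Clockwise came up hard at 0.3 rad and anticlockwise turns freely. I'll keep turning to about 1.3 rad, let go and look at the sample.

Run:
```python
from h import *
q=np.array(get_q())
for i in range(4):
    q[5]-=.15;move_j(q.tolist())
    T=get_torque()[2];print("yaw %.3f Tz %.2f F %s t %.2f"%(yaw()+1.351,T,np.round(get_force(),1),get_clock()))
    if abs(T)>.6: break
grip(.045)
p0=np.array(get_tool_pos())
line_to([p0[0],p0[1],.16],v=.15)
# look at the sample from above, jaw direction along clamp x (0.243)
pos=[.573,-.203,.19]
b=best(pos,.243);print(b)
goto(pos,down(.243+b[0][1]))
p=wrist();cv2.imwrite("pics/w2.png",p["image"][:,:,::-1])
for n,z in(("handle_grip",.094),("sample_center",.066),("jaw_out",.039),("jaw_in",.039)):
    r=outline_of(n,p)
    if r: print(n,round(r[0]["p"],2),np.round(r[0]["point"]),rect(r[0]["pixels"],p,z))
import pickle;pickle.dump(p,open("w2.pkl","wb"));print(get_clock())
```

```text
yaw 0.862 Tz -0.01 F [-2.7  4.1  3.1] t 11.18
yaw 1.013 Tz 0.05 F [-4.7  3.7  3.3] t 11.45
yaw 1.163 Tz 0.08 F [-5.5  3.5  4.6] t 11.72
yaw 1.313 Tz 0.13 F [-6.   3.8  5.6] t 11.98
[(np.float64(0.6767218825679753), 0, array([-0.43,  0.23,  1.29, -0.  ,  1.62, -0.68])), (np.float64(2.4648707710218183), 3.141592653589793, array([-0.43,  0.23,  1.29, -0.  ,  1.62,  2.46]))]
handle_grip 0.56 [318.  27.] (array([ 0.54302057, -0.08767078]), np.float64(-1.5186876477436995), [45.09001541137695, 24.26690673828125])
sample_center 0.67 [325. 176.] (array([ 0.57119312, -0.1919794 ]), np.float64(-1.3312879967938738), [81.93952178955078, 44.18534469604492])
jaw_out 0.63 [325. 243.] (array([ 0.58959821, -0.26218652]), np.float64(0.2432602412789968), [54.666297912597656, 31.49757957458496])
jaw_in 0.93 [324. 111.] (array([ 0.55795129, -0.1388833 ]), np.float64(0.24196374788131902), [55.66120147705078, 24.904659271240234])
14.0333
```

View pics/w2.png

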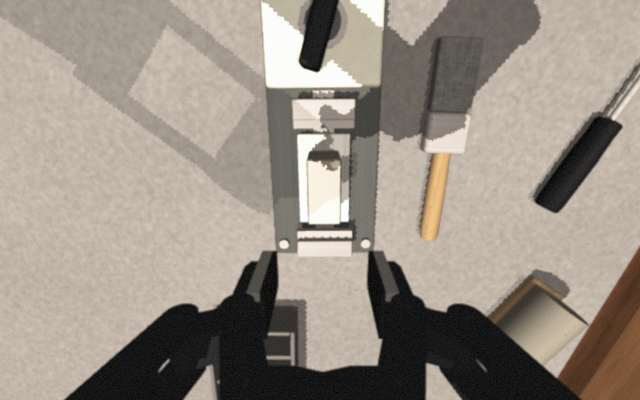

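Both jaws now stand clear, with bare base plate visible at each end. The stone's top spans about (307–341, 160–224). I'll check that position, then grasp and lift.

Run:
```python
from h import *
import pickle
p=pickle.load(open("w2.pkl","rb"))
S=ray(p,[(307,161),(341,161),(341,224),(307,224)],.066)[:,:2]
print("stone",S.round(4).tolist(),S.mean(0).round(4))
P=ray(p,[(299,135),(349,135)],.022)[:,:2];print("plate in-end",P.round(4).tolist(),P.mean(0))
c=S.mean(0)
assert np.linalg.norm(c-[.573,-.2025])<.006
x,y=(c+np.array([.573,-.2025]))/2;print(x,y)
grip(.07)
line_to([x,y,.10],v=.15)
line_to([x,y,.033],v=.06)
print("F",np.round(get_force(),1))
grip(0.0,40)
print("w",get_gripper_width(),"F",np.round(get_force(),1),np.round(get_torque(),2),get_clock())
line_to([x,y,.04],v=.03);print("F",np.round(get_force(),1),get_gripper_width())
```

```text
stone [[0.5535, -0.179], [0.5815, -0.1721], [0.5964, -0.228], [0.5665, -0.2354]] [ 0.5745 -0.2036]
plate in-end [[0.5404, -0.1656], [0.587, -0.1541]] [ 0.56370137 -0.15983067]
0.5737385187100887 -0.20306287040532928
F [-0.3 -0.  -0.2]
w 0.02953523646536244 F [0.5 0.8 1.9] [ 0.    0.12 -0.04] 16.8583
F [-0.8  0.2 -3.3] 0.029518547759307723
```

Lifted 7 mm cleanly, with a load of 3.3 N that matches 0.35 kg. Next I carry it over the stage and look there.

Run:
```python
from h import *
x,y,_=get_tool_pos()
line_to([x,y,.16],v=.15)
pos=[.521,.1335,.16]
b=best(pos,1.15);print(b)
goto(pos,down(1.15+b[0][1]))
wait(.2)
print(get_clock(),yaw(),get_gripper_width(),np.round(get_force(),1))
p=wrist();cv2.imwrite("pics/w3.png",p["image"][:,:,::-1])
import pickle;pickle.dump(p,open("w3.pkl","wb"));print("cam",(-p["R"].T@p["t"]).round(3),get_clock())
```

```text
[(np.float64(1.004591494570537), 0, array([ 0.15,  0.09,  1.51, -0.  ,  1.54, -1.  ])), (np.float64(2.137001159019256), 3.141592653589793, array([ 0.15,  0.09,  1.51, -0.  ,  1.54,  2.14]))]
19.675 1.1478311028065407 0.02938675254443199 [-0.4 -0.2 -3.2]
cam [0.446 0.167 0.303] 19.725
```

View pics/w3.png

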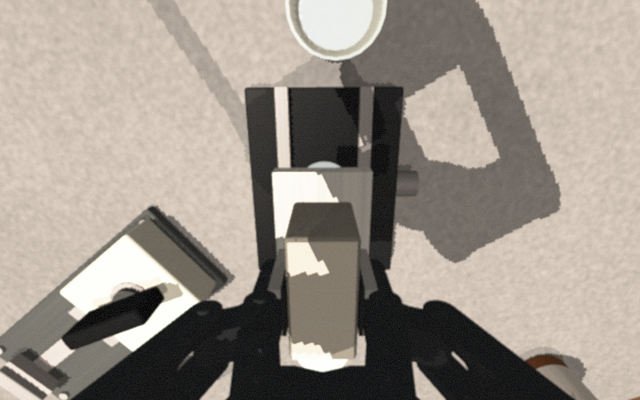

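Run:
```python
import cv2
im=cv2.imread("pics/w3.png")[75:235,230:420];cv2.imwrite("pics/w3c.png",cv2.resize(im,None,fx=3.7,fy=3.7,interpolation=cv2.INTER_CUBIC))
```

```text
(no output)
```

View pics/w3c.png

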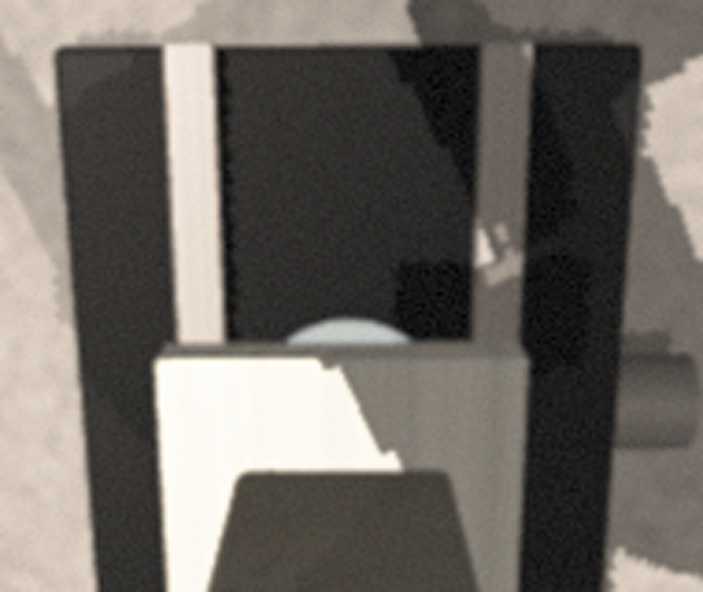

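The crop shows rail inner edges at x≈215→223 and 480→472, and the stage's end corners at (57,47) and (640,45). The plate's top edge runs (156,358)–(528,357), with the window peeking out centred at x≈349.

Run:
```python
from h import *
import pickle
p=pickle.load(open("w3.pkl","rb"))
f=lambda a,z:ray(p,np.array(a,float)/3.7+[230,75]-.36,z)[:,:2]
L=f([(215,47),(223,340)],.038);R=f([(480,47),(472,340)],.038)
E=f([(57,47),(640,46)],.03);SL=f([(57,47),(98,590)],.03);SR=f([(640,46),(605,590)],.03)
P=f([(156,358),(528,357)],.149);W=f([(349,318)],.03)
ang=lambda q:np.arctan2(*(q[1]-q[0])[::-1])
print("rail yaws",ang(L),ang(R),"side yaws",ang(SL),ang(SR),"end",ang(E)-np.pi/2)
a=np.mean([ang(L),ang(R),ang(SL),ang(SR)]); u=np.array([np.cos(a),np.sin(a)]);v=np.array([-u[1],u[0]])
print("a",a,"gap",(L@v).mean()-(R@v).mean(),"width",np.linalg.norm(E[0]-E[1]))
cy=[((L@v).mean()+(R@v).mean())/2,(E@v).mean(),((SL@v).mean()+(SR@v).mean())/2,(W@v)[0]]
cx=[(E@u).mean()+.085,(W@u)[0]+.024]
print("across",np.round(cy,4),"along",np.round(cx,4))
c=np.mean(cx)*u+np.mean(cy[:3])*v;print("stage centre",c)
t=np.array(get_tool_pos())[:2];print("tool",t, "in rail frame off centre",(t-c)@u,(t-c)@v)
pm=P.mean(0);print("plate edge len",np.linalg.norm(P[0]-P[1]),"yaw",ang(P)-np.pi/2)
s=pm; ay=yaw()-np.pi/2; us=np.array([np.cos(ay),np.sin(ay)])
print("sample axis",ay,"edge mid rel tool",(pm-t)@us,(pm-t)@np.array([-us[1],us[0]]))
```

```text
rail yaws -0.42890939164054115 -0.41400109907604 side yaws -0.42120417660888004 -0.4093296373946482 end -0.42117752156670996
a -0.4183610761800274 gap -0.05678087124581194 width 0.1276014015457962
across [0.3344 0.3347 0.3349 0.3347] along [0.422  0.4213]
stage centre [0.52123474 0.13453664]
tool [0.52142009 0.13249986] in rail frame off centre 0.0009968339285307097 -0.0017858218965580163
plate edge len 0.04994416967935867 yaw -0.4198973685683782
sample axis -0.42276092147469213 edge mid rel tool -0.04490033814905626 0.0001590409059948878
```

The readings agree: gap 57 mm, plate edge 50 mm, grasp centred within 0.2 mm, and the tool 1.8 mm off across the rails. I'll correct that and lower under force watch.

Run:
```python
from h import *
c=np.array([.5212,.1345]);cmd=np.array([.5208,.1355]);q=down(1.153)
line_to([*cmd,.10],attitude=q,v=.1);wait(.15)
cmd+=c-np.array(get_tool_pos())[:2]
line_to([*cmd,.066],v=.06);wait(.15)
print("pos",get_tool_pos(),yaw(),"F",np.round(get_force(),1))
f0=get_force()[2];z=.066
while z>.048:
    z-=.001;line_to([*cmd,z],v=.02)
    F=np.array(get_force())
    if F[2]-f0>3 or np.linalg.norm(F[:2])>8: break
print("stopped",z,get_tool_pos(),np.round(F,1),get_clock())
```

```text
pos [0.5208759  0.1344719  0.06663351] 1.1530176703048312 F [-0.1 -0.1 -2.9]
stopped 0.04999999999999999 [0.52075255 0.13446079 0.0514254 ] [-2.4 -0.9  5.4] 25.4917
```

Contact came at TCP height 0.0514, where 0.051 was expected, so it is on the stage and not on a rail (0.059). Releasing and checking.

Run:
```python
from h import *
grip(.06);print("F",np.round(get_force(),1))
x,y,_=get_tool_pos()
line_to([x,y,.13],v=.1)
# back off so that the wrist camera sees the sample
line_to([x+.03,y-.01,.24],v=.15)
p=wrist();cv2.imwrite("pics/w4.png",p["image"][:,:,::-1])
t=get_image("top");cv2.imwrite("pics/top4.png",t["image"][:,:,::-1])
import pickle;pickle.dump((p,t),open("w4.pkl","wb"))
for n,z in(("sample_center",.054),("stage_top",.03)):
    r=outline_of(n,p)
    if r: print(n,r[0]["p"],r[0]["point"],rect(r[0]["pixels"],p,z))
print(get_clock(),np.round(get_force(),1))
```

```text
F [ 0.1 -0.3  0.6]
sample_center 0.75 [322.7, 140.9] (array([0.51892462, 0.13618619]), np.float64(-0.4158861600456083), [87.81731414794922, 48.41851043701172])
27.9583 [0.3 0.6 0.4]
```

View pics/w4.png

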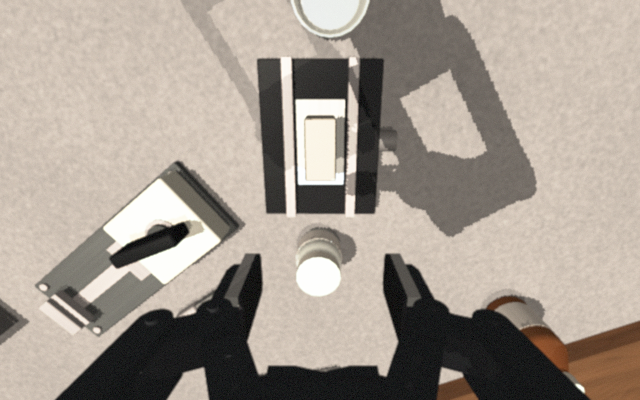

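The sample sits between the rails, with its plate at cols 296–345, rows 99–186 and the stage at rows 58–214. One numeric check, then hand in.

Run:
```python
from h import *
import pickle
p,_=pickle.load(open("w4.pkl","rb"))
S=ray(p,[(258,58),(383,59),(376,214),(266,213)],.03)[:,:2].mean(0)
P=ray(p,[(296,99),(345,99),(345,186),(297,186)],.04)[:,:2].mean(0)
a=-.418;u=np.array([np.cos(a),np.sin(a)]);v=np.array([-u[1],u[0]])
print(S,P,"along",(P-S)@u,"across",(P-S)@v)
if abs((P-S)@u)<.01 and abs((P-S)@v)<.005: hand_in();print("handed in",get_clock())
```

```text
[0.52141438 0.13517329] [0.5224193  0.13476262] along 0.0010851077719730294 across 3.261698752788797e-05
the job is handed in; nothing more can be done
the job is handed in; nothing more can be done
```

The sample is out of the clamp and resting on the loading stage between the rails, and the job is handed in. No verdict was reported.

- **Clamp:** clockwise came up hard after about 0.3 rad (1.3 N m), so I turned the handle anticlockwise. It gave freely at 0.13 N m or less, and I left it 1.31 rad from where it started. The wrist picture then showed both jaws clear of the base plate. I did not measure the jaw travel directly; the given table puts it at about 13–14 mm.
- **Lift and placing:** the sample came up freely, with a load of about 3.3 N, which fits 0.35 kg. I lowered it in 1 mm steps until the wrist force changed by about 8 N, well under the 60 N limit. Contact came at the height expected for the stage, not a rail.
- **Last checks:** the sample's centre is about 1 mm off the window along the rails and under 0.1 mm across, measured from pixels and good to about 2 mm. Its long side is within about 0.01 rad of the rails. The gripper was open and clear, and the clock read about 28 s of 54 s.
- **Left unchecked:** I did not measure the brush, jar and dish again at the end. The arm did not come near them, and the jar and dish look untouched in the last picture, with the brush out of view. The network missed the stage in that picture, so I used its corners, read by eye.

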